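# Hang a keyhole bottle holder and load it

### The arm

A 6-joint arm with a two-finger parallel gripper is mounted at the origin on a cart in front of the work surface, level with it; the furniture and walls round the work are solid. World frame = base frame: x ahead of the robot, y to its left, z up, the work surface at z = 0. Lengths are in m, angles in rad, forces in N, time in s.
With the tool pointing down it reaches from about 0.3 to 0.75 m from the base axis. Payload 8.5 kg.
Tool frame: the origin (TCP) lies on the centre line of the jaws, within the pads' length; the fingertips stand 8 mm ahead of it and the grasp point (between the pads) lies 11 mm behind it (bot.finger_overhang is the distance from the TCP to the fingertips, in m); z points along the fingers, y is the line along which they close (so a half turn about z gives the same grasp; the last joint's range is limited). The gripper opens to 85 mm and grips with 20 to 120 N. Pads are 22 mm wide; open, the fingers measure 114 mm over their backs; the gripper's body (76 mm by 85 mm) begins 54 mm behind the grasp point. The pads swing forward as they close: fully open they stand 13 mm farther back than shut.
Start: joints at [-1.504, 0.381, 1.297, -0, 1.464, -0.215], TCP at [0.153, -0.528, 0.239] pointing down, gripper open.
Joint ranges: [-3.11, 3.11], [-0.89, 2.33], [0.22, 2.48], [-1.42, 4.56], [0.17, 2.85], [-2.88, 2.88]. Speed limits (rad/s): [2.39, 2.39, 3.14, 3.14, 3.14, 3.14].

### API

Orientations are given as a unit quaternion [x, y, z, w].
In Python, from bench import bot, camrig, ticket, status gives the robot as it stands (bot), with the cameras (camrig), the job (ticket) and the readings (status).
- The arm moves only by the shell command python3 inch.py FILE [FORCE], which reads ROWS from the file FILE. ROWS is one flat JSON list of numbers that holds 1 to 12 rows one after another, with no inner brackets; each row has 5 numbers: the finger opening in m, then dx, dy, dz in a scale on which 1.0 is 50 cm, then a turn about the tool's z in fractions of the full range, 1 being 2 pi rad; each row is the pose to reach, as a shift and turn from the pose commanded when the command began, along the tool's axes at that moment; what a row does not reach only later rows make up. A row lasts 1/12 s, in which the tool goes at most 0.0417 m and 0.125 rad, less where a joint would pass 70% of its speed; a pose out of reach is approached as far as the arm can. The fingers move at their own pace and stop on an object; FORCE is the grip in N (left out, the last holds). Time passes only in rows, so rows that do not move let the fingers close. It prints the time, the measured TCP pose, the force, the opening and the grip force at its end. Shift and turn numbers lie between -1 and 1, and a call with a number outside is refused. Input that does not fit is refused with a message, and nothing moves.
- status.get_obs(): the state, without advancing time (a new reading comes with each control period).
- camrig.grab_frame(name): name is "side" or "top"; returns the picture (400x640x3 uint8, red, green, blue); there is no depth.
- camrig.calibration(name): a dict with "vfov" (degrees; the focal length in pixels is half the picture's height over the tangent of half this angle, whatever the lens; pixels are square), "cx", "cy" (the principal point, pixels), "k1" (the pictures are not rectified: a ray, as slopes to the right and down, at radius r is drawn at 1 + k1 r^2 times it, then the intrinsics apply), "position" and "rotation" of the camera in the world. Camera axes: x right, y up, looking along -z (the intrinsics and any distortion apply to the point x, -y, -z); pixel columns grow to the right and rows downward; lengths in m; the calibration is good to about 2 mm. A picture is of the moment at which its call begins. calibration takes no time and is no camera call.
- ticket.sign_off(): hands the job in; it is judged then, once.
The state is a dict: "time": time; "q": joint angles; "qd": joint speeds; "tau": joint torques, N m; "ee_pos": TCP position; "tcp_rot": TCP orientation; "force": force on the tool from outside, world axes, zero at the start; "ft_torque": the same for the moment, N m; "width": finger opening in m; "finger_force": force on a finger pad.
Only numpy, scipy, OpenCV 4.12 (cv2) and the standard library are available. Lean on these libraries where they do the work, as an engineer would, in place of code of your own. Each camera call takes 0.05 s, during which the arm holds its last target. There are 200 camera calls.

### The job

Hang the small sheet-metal bottle holder on the two studs of the stand: bring the wide ends of its two keyhole slots over the stud heads, slide it down until it is fully home, and let go. Then stand the dropper bottle upright in the pocket of the hung holder and let go. Do not knock the bottle over on the way, and leave the heat sink, the module box and the coaxial adapter where they are.

Things in the scene. Friction and masses are not known exactly. Their poses are not given: they have to be found in the camera images.
- holder: Loose bottle holder of bare sheet metal, about 0.22 kg, upright on the bench: back plate 4 mm thick (x -4..0), 116 mm wide, 64 mm high, with two keyhole slots, a pocket in front and a grip tab on top. Origin: middle of the lower edge of the flat back face; z up, y along the width, +x out of the back face (must point into the stand's panel).
- holder_tab (a point): Grip point in the tab's mid-thickness, holder x -5, y 0, z 86 mm. Tab 10 mm thick (x -10..0), 30 mm wide, z 64 (plate's top edge) to 97 mm: grip it across its thickness from above. Axes as the holder's.
- holder_seat (a point): Point on the back face at y 0, z 52 mm, midway between the stud shanks' places when home. Keyholes at y +40 and -40 mm: wide end an octagon 22 mm across flats centred at z 34 mm, from it a slot 9 mm wide runs up to a closed end at z 55 mm, so the holder slides 18 mm down to hook on. Axes as the holder's.
- holder_pocket (a point): Centre of the pocket's floor, holder x -34, y 0, z 3 mm. Open-topped square pocket, inside 44 x 44 mm, rim 35 mm over the floor; outside x -59..-4, y -25..25 mm of the holder. Axes as the holder's.
- stand: Upright blue-painted sheet-metal stand fixed to the bench, with two steel studs on its front. Origin at bench height under the middle of the panel's front face; +x into the panel, away from the robot, z up. Panel 150 mm wide, 5 mm thick, top edge at z 130 mm; foot plate 6 mm high reaches 30 mm before the panel.
- stand_seat (a point): Point on the panel's front face midway between the studs, 118 mm over the bench; holder_seat lies on it (0 to 2.5 mm before it) when the holder is home. Studs at y +40 and -40 mm: shank diameter 6 mm, 6.5 mm long from panel to head; head diameter 14 mm, 4 mm thick. Axes as the stand's.
- flux_dropper: Loose dropper bottle, amber, black bulb, 102 mm high, 0.07 kg, standing upright. Origin: centre of underside, z up. Round body of diameter 33 mm up to the shoulder at about 55 mm, collar 24 mm at 62 to 77 mm, bulb 12 mm above. With the tool 62 mm over its underside it is held by body and shoulder and the fingertips stay above the pocket's rim.
- heatsink: finned metal heat sink 50 x 60 x 27 mm, loose bystander; origin under its centre
- rf_module: milled metal module box with two connectors, 48 x 100 x 24 mm, loose bystander; origin under its centre
- coax_part_1: silver coaxial adapter 20 x 45 x 17 mm, loose bystander; origin under its centre
- test_fixture: Fixed test fixture standing between the places, always at the same spot; an obstacle only. White box with its lid raised: origin at bench height near its middle; about 170 mm deep (x), 210 mm wide (y), 50 mm high; the raised lid over its rear half (x 0 to 110 mm) reaches 215 mm over the bench. Pass in front of it or above the lid.

How it is judged:
On the way:
1. the holder hangs fully home on both studs, released (x of holder_seat in the frame of stand_seat between -0.005 and 0.003 m and y of holder_seat in the frame of stand_seat between -0.005 and 0.005 m and z of holder_seat in the frame of stand_seat between -0.004 and 0.004 m and angle between holder's own z axis and vertical below 0.12 rad and contact force between the fingers and holder below 0.1 N), for 0.2 s.
At the end, for the whole second after the job is handed in: Holder home on both studs: holder_seat within 4 mm (height) and 5 mm (sideways, depth) of stand_seat, tilt under 0.12 rad. Dropper bottle bulb up on the pocket floor: within 14 mm of its centre each way, underside under 9 mm over it, lean under 0.4 rad. Both at rest (x of holder_seat in the frame of stand_seat between -0.005 and 0.003 m and y of holder_seat in the frame of stand_seat between -0.005 and 0.005 m and z of holder_seat in the frame of stand_seat between -0.004 and 0.004 m and angle between holder's own z axis and vertical below 0.12 rad and x of flux_dropper in the frame of holder_pocket between -0.014 and 0.014 m and y of flux_dropper in the frame of holder_pocket between -0.014 and 0.014 m and z of flux_dropper in the frame of holder_pocket between -0.004 and 0.009 m and angle between flux_dropper's own z axis and vertical below 0.4 rad and linear speed of each of flux_dropper, holder below 0.03 m/s); the robot touches nothing.
It fails at once if the dropper bottle is knocked over (angle between flux_dropper's own z axis and vertical above 0.7 rad).
It fails at once if the heat sink is moved more than 25 mm (distance of heatsink from where it was at the start of the episode above 0.025 m).
It fails at once if the module box is moved more than 25 mm (distance of rf_module from where it was at the start of the episode above 0.025 m).
It fails at once if the coaxial adapter is moved more than 25 mm (distance of coax_part_1 from where it was at the start of the episode above 0.025 m).
It also fails if it takes over 66 s, if anything falls off the work surface, if the arm or the gripper's body presses on something with over 40 N, if the wrist force passes 120 N, or if a joint passes its speed limit or range.

## Working session

There is one attempt and no reset: what is moved stays moved. The work goes in short steps, Python scripts to look and compute and a shell command to move; the robot and the scene stay as the last step left them, time stands still between calls to the robot, and variables do not carry over. Pictures are saved under pics/ and viewed, at most 10 in all, crops included, and the job is handed in when it is done.

```bash
ls; mkdir -p pics
python3 - <<'E'
from bench import bot, camrig, ticket, status
import cv2
for n in("side","top"):
    print(n,camrig.calibration(n)); cv2.imwrite(f"pics/{n}0.png",camrig.grab_frame(n)[:,:,::-1])
o=status.get_obs();print(o)
E
```

```text
bench.py
inch.py
pics
side {'vfov': 56.342485872166144, 'cx': 318.0316264402622, 'cy': 197.9079234018031, 'k1': -0.034837698990566636, 'position': array([ 0.37827407, -1.06282021,  0.72136094]), 'rotation': array([ 0.50574199, -0.01358693, -0.01742125,  0.86240184])}
top {'vfov': 49.56947479458357, 'cx': 314.12452489518677, 'cy': 197.6417674382881, 'k1': 0.0072402777848146254, 'position': array([0.27292113, 0.00573324, 1.5373331 ]), 'rotation': array([ 0.04411394, -0.03765962, -0.69597074,  0.71572372])}
{'time': 0.1, 'q': array([-1.50426755e+00,  3.81144691e-01,  1.29812649e+00, -7.21096909e-06,
        1.46360333e+00, -2.15248981e-01]), 'qd': array([ 0.00125104, -0.00174119, -0.00302736,  0.00051057,  0.00068713,
        0.00203675]), 'tau': array([ 1.76791898e-03, -4.49221659e+01, -2.31657994e+01, -3.07462451e-04,
        3.62665480e-03, -2.30011636e-07]), 'ee_pos': array([ 0.15294184, -0.52806016,  0.23878461]), 'tcp_rot': array([ 9.90091310e-01,  1.40423598e-01,  4.40410243e-05, -6.39424476e-04]), 'force': array([ 0.72343626,  0.5405025 , -0.05564377]), 'ft_torque': array([-0.00485802, -0.00980619, -0.03742123]), 'finger_force': 0.0, 'width': 0.08522476935473648}
```

View pics/side0.png

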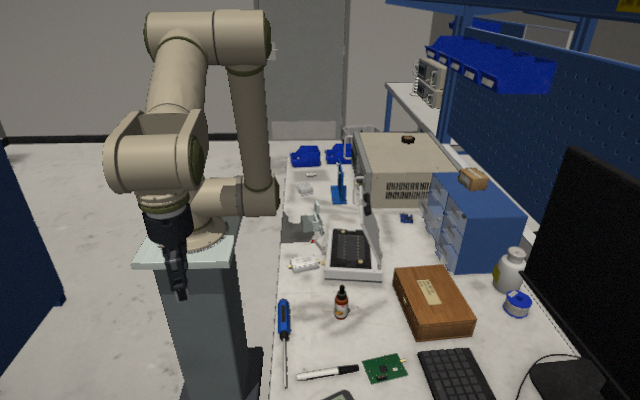

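View pics/top0.png

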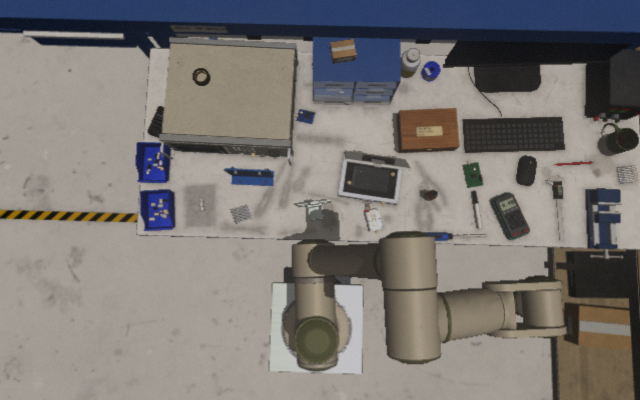

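The side view shows the bottle near (341,303), the fixture at (355,255), the holder around (318,230) and the stand at (340,185). The top view shows the stand at (249,176), the holder at (313,204) and the bottle at (429,195). I'll enlarge both.

```bash
cat > h.py <<'E'
import numpy as np, cv2
from scipy.spatial.transform import Rotation as R
from bench import bot, camrig, ticket, status
def K(c): f=200/np.tan(np.radians(c['vfov'])/2); return np.array([[f,0,c['cx']],[0,f,c['cy']],[0,0,1]])
def D(c): return np.array([c['k1'],0,0,0,0.])
F=np.diag([1,-1,-1.])
def proj(n,P):
    c=camrig.calibration(n); W=R.from_quat(c['rotation']).as_matrix()@F
    return cv2.projectPoints(np.atleast_2d(P).astype(float),cv2.Rodrigues(W.T)[0],-W.T@c['position'],K(c),D(c))[0][:,0]
def ray(n,uv):
    c=camrig.calibration(n); W=R.from_quat(c['rotation']).as_matrix()@F
    u=cv2.undistortPoints(np.array([[uv]],float),K(c),D(c))[0,0]
    return c['position'],W@np.array([u[0],u[1],1])
def at(n,uv,z):
    p,d=ray(n,uv); return p+d*(z-p[2])/d[2]
def tri(a,b):
    p,d=ray('side',a);q,e=ray('top',b)
    s=np.linalg.lstsq(np.c_[d,-e],q-p,rcond=None)[0]
    A,B=p+d*s[0],q+e*s[1]; return (A+B)/2,np.linalg.norm(A-B)
def crop(n,x,y,w,h,k,out):
    im=camrig.grab_frame(n)[y:y+h,x:x+w,::-1]
    cv2.imwrite(out,cv2.resize(im,None,fx=k,fy=k,interpolation=cv2.INTER_CUBIC))
E
python3 - <<'E'
from h import *
crop('side',270,140,130,100,6,'pics/s1.png')
crop('top',220,150,130,100,6,'pics/t1.png')
E
```

```text
(no output)
```

View pics/s1.png

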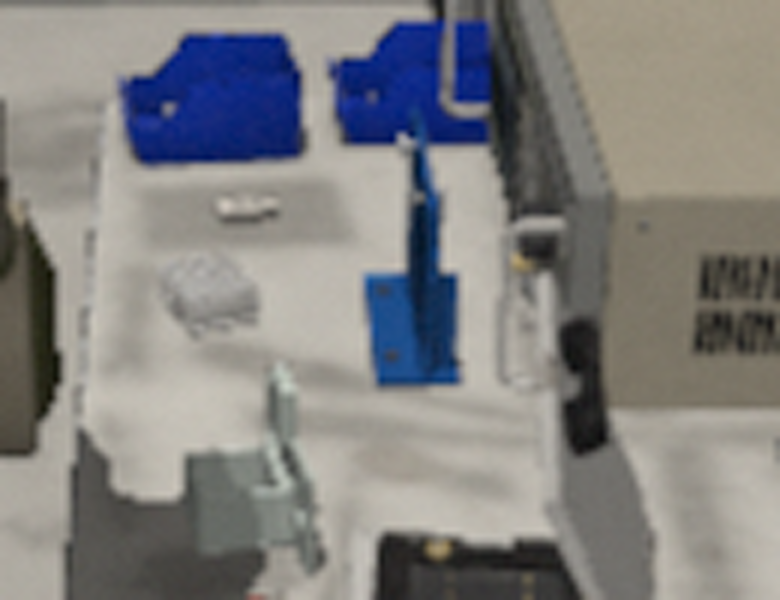

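View pics/t1.png

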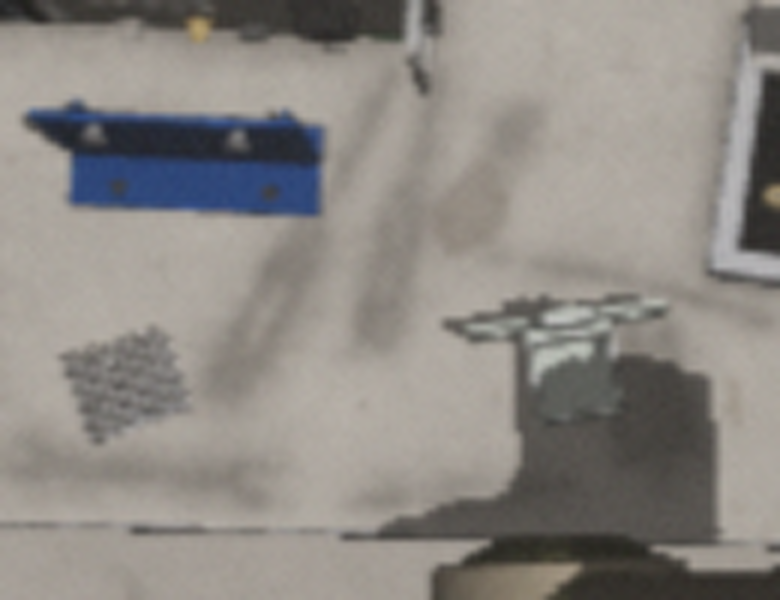

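Side crop (6x, offset 270,140): stud heads at (405,143) and (418,197), the holder tab's top at (280,370). Top crop (offset 220,150): stud heads at (93,133) and (237,140), holder plate ends at about (455,325) and (665,305), tab at (575,315), pocket below it. Next I'll measure these.

Run:
```python
from h import *
np.set_printoptions(precision=4,suppress=True)
S=lambda x,y:(270+x/6-.4,140+y/6-.4); T=lambda x,y:(220+x/6-.4,150+y/6-.4)
a=tri(S(403,143),T(93,132));b=tri(S(417,197),T(237,139));print('studs',a,b,np.linalg.norm(a[0]-b[0]),at('top',T(93,132),.118),at('top',T(237,139),.118))
print('tab tri',tri(S(280,372),T(575,314)),'plate ends z64',at('top',T(450,325),.064),at('top',T(667,305),.064),'tab z97',at('top',T(575,314),.097))
print('foot corners',[at('top',T(*p),.006) for p in((72,205),(320,214))])
# overlay projections of stand & holder guess
l,r=at('top',T(93,132),.118),at('top',T(237,139),.118)
p=(l+r)/2;yw=np.arctan2(-(l-r)[0],(l-r)[1]);print('yaw stand',yw)
```

```text
studs (array([0.516 , 0.2856, 0.1212]), np.float64(0.0021242352815065914)) (array([0.5162, 0.2061, 0.1193]), np.float64(0.0011630178548159668)) 0.07958892068044524 [0.5176 0.2863 0.118 ] [0.5159 0.2063 0.118 ]
tab tri (array([0.4242, 0.0164, 0.1033]), np.float64(0.0018553794128180951)) plate ends z64 [0.421  0.0878 0.064 ] [ 0.4359 -0.0355  0.064 ] tab z97 [0.4258 0.0165 0.097 ]
foot corners [array([0.4925, 0.3188, 0.006 ]), array([0.4911, 0.1707, 0.006 ])]
yaw stand -0.02191676252217598
```

Run:
```python
from h import *
crop('side',290,200,110,130,4.6,'pics/s2.png')
crop('top',280,170,170,70,4.7,'pics/t2.png')
a=cv2.imread('pics/s2.png');b=cv2.imread('pics/t2.png')
```

```text
(no output)
```

View pics/s2.png

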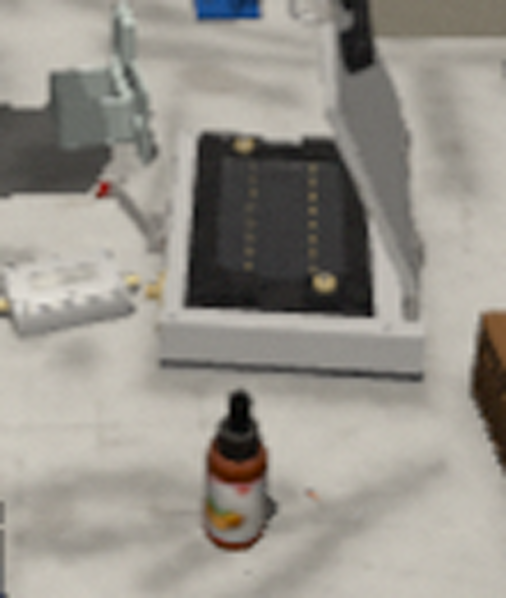

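View pics/t2.png

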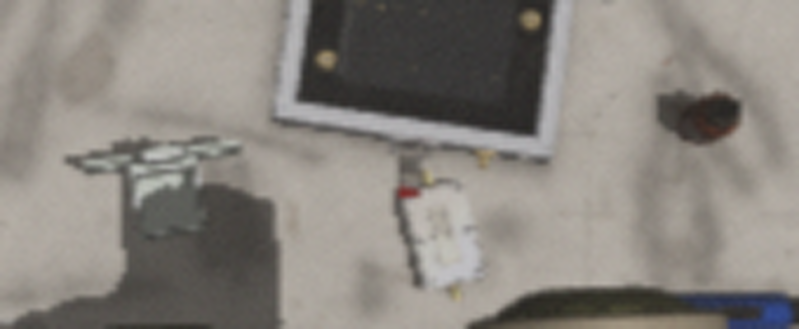

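The bottle stands upright: in the side crop its tip is at (240,393) and its base at (235,547); in the top crop its body is around (708,117). The module box is at (440,235) in the top crop. I'll refine the poses by fitting wireframes to the image edges and overlay the result.

```bash
cat > fit.py <<'E'
from h import *
from scipy.optimize import minimize
def box(x0,x1,y0,y1,z0,z1,sel=None):
    V=np.array([[x,y,z] for x in(x0,x1) for y in(y0,y1) for z in(z0,z1)])*1e-3
    return [(V[i],V[j]) for i in range(8) for j in range(i) if bin(i^j).count('1')==1]
def octa(y,z,rad,x):
    a=np.radians(np.arange(0,361,30));P=np.c_[0*a+x,y+rad*np.cos(a),z+rad*np.sin(a)]*1e-3
    return list(zip(P[:-1],P[1:]))
HOLD=box(-4,0,-58,58,0,64)+box(-10,0,-15,15,64,97)+box(-59,-4,-25,25,0,38)
STAND=[e for e in box(0,5,-75,75,0,130)]+octa(40,118,7,-10.5)+octa(-40,118,7,-10.5)+box(-30,0,-75,75,5.9,6)
def place(p,P): return P@R.from_euler('z',p[2]).as_matrix().T+np.array([p[0],p[1],p[3] if len(p)>3 else 0])
def grads(fr):
    G={}
    for n,im in fr.items():
        g=cv2.GaussianBlur(cv2.cvtColor(im,cv2.COLOR_RGB2LAB),(0,0),.8).astype(np.float32)
        G[n]=np.sqrt(sum(cv2.Sobel(g[...,c],cv2.CV_32F,i,1-i)**2 for c in range(3) for i in(0,1)))
        G[n]=np.minimum(G[n],80)
    return G
def score(p,model,G):
    P=np.concatenate([a+(b-a)*np.linspace(0,1,15)[:,None] for a,b in model])
    w=np.repeat([np.linalg.norm(b-a) for a,b in model],15)
    s=0
    for n in G:
        uv=proj(n,place(p,P)).astype(np.float32)
        s+=(w*cv2.remap(G[n],uv[:,:1],uv[:,1:],cv2.INTER_LINEAR)[:,0]).sum()
    return -s/w.sum()
def fit(p0,model,G):
    best=None
    for dy in(-.05,0,.05):
        s=minimize(score,np.array(p0)+[0,0,dy],args=(model,G),method='Nelder-Mead',options=dict(initial_simplex=np.array(p0)+[0,0,dy]+np.array([[0,0,0],[.006,0,0],[0,.006,0],[0,0,.06]]),xatol=1e-5))
        if best is None or s.fun<best.fun: best=s
    return best.x,best.fun
def overlay(im,n,p,model,x,y,w,h,k):
    o=cv2.resize(im[y:y+h,x:x+w,::-1],None,fx=k,fy=k,interpolation=cv2.INTER_CUBIC)
    for a,b in model:
        q=(proj(n,place(p,np.array([a,b])))-[x,y]+.5)*k
        cv2.line(o,*[tuple(int(t) for t in v) for v in q],(0,0,255),1)
    return o
E
python3 - <<'E'
from fit import *
np.set_printoptions(precision=4,suppress=True)
fr={n:camrig.grab_frame(n) for n in('side','top')};G=grads(fr)
hp=[.431,.0165,.12];sp=[.5268,.2463,-.02]
for g in(G,{'top':G['top']},{'side':G['side']}):
    h,a=fit(hp,HOLD,g);s,b=fit(sp,STAND,g);print(h,a,s,b)
h,_=fit(hp,HOLD,G);s,_=fit(sp,STAND,G)
T=np.hstack([overlay(fr['top'],'top',s,STAND,218,160,66,48,6),overlay(fr['top'],'top',h,HOLD,290,185,66,48,6)])
S=np.hstack([overlay(fr['side'],'side',s,STAND,310,157,66,48,6),overlay(fr['side'],'side',h,HOLD,280,197,66,48,6)])
cv2.imwrite('pics/ov.png',np.vstack([T,S]))
# bottle
f=lambda x,y:(290+x/4.6-.4,200+y/4.6-.4);t=lambda x,y:(280+x/4.7-.4,170+y/4.7-.4)
print('tip side z102',at('side',f(240,393),.1),'base front',at('side',f(236,548),0),'shoulder top',at('top',t(711,118),.055), tri(f(240,395),t(727,113)))
E
```

```text
[0.4359 0.0225 0.0354] -132.27014781745277 [ 0.5209  0.2449 -0.0072] -154.86105170434743
[0.4352 0.023  0.0442] -66.12843593374889 [ 0.5209  0.2455 -0.0152] -79.49348612287955
[0.4322 0.021  0.147 ] -67.42567090612651 [ 0.5203  0.235  -0.02  ] -75.88971417142629Traceback (most recent call last):
  File "<stdin>", line 7, in <module>
  File "fit.py", line 30, in fit
    s=minimize(score,np.array(p0)+[0,0,dy],args=(model,G),method='Nelder-Mead',options=dict(initial_simplex=np.array(p0)+[0,0,dy]+np.array([[0,0,0],[.006,0,0],[0,.006,0],[0,0,.06]]),xatol=1e-5))
    res = _minimize_neldermead(fun, x0, args, callback, bounds=bounds,
                               **options)
    fsim[k] = func(sim[k])
              ~~~~^^^^^^^^
    fx = function(np.copy(x), *(wrapper_args + args))
  File "fit.py", line 24, in score
    uv=proj(n,place(p,P)).astype(np.float32)
       ~~~~^^^^^^^^^^^^^^
  File "h.py", line 8, in proj
    c=camrig.calibration(n); W=R.from_quat(c['rotation']).as_matrix()@F
ValueError: time passes only in moves, steps and waits
```

```bash
sed -i 's/camrig.calibration(n)/cal(n)/; s/^F=np/import functools\ncal=functools.lru_cache(None)(lambda n: camrig.calibration(n))\nF=np/' h.py
python3 - <<'E'
from fit import *
np.set_printoptions(precision=4,suppress=True)
fr={n:camrig.grab_frame(n) for n in('side','top')};G=grads(fr)
h=[.431,.0165,.12];s=[.5271,.2463,-.02]
T=np.hstack([overlay(fr['top'],'top',s,STAND,218,160,66,48,6),overlay(fr['top'],'top',h,HOLD,290,185,66,48,6)])
S=np.hstack([overlay(fr['side'],'side',s,STAND,310,157,66,48,6),overlay(fr['side'],'side',h,HOLD,280,197,66,48,6)])
cv2.imwrite('pics/ov.png',np.vstack([T,S]))
f=lambda x,y:(290+x/4.6-.4,200+y/4.6-.4);t=lambda x,y:(280+x/4.7-.4,170+y/4.7-.4)
print('tip side z102',at('side',f(240,393),.1),'base front',at('side',f(236,548),0),'shoulder top',at('top',t(711,118),.055), tri(f(240,395),t(727,113)))
E
```

```text
tip side z102 [ 0.4689 -0.3847  0.1   ] base front [ 0.4692 -0.398   0.    ] shoulder top [ 0.4662 -0.3794  0.055 ] (array([ 0.4673, -0.3806,  0.0946]), np.float64(0.00452214751228138))
```

View pics/ov.png

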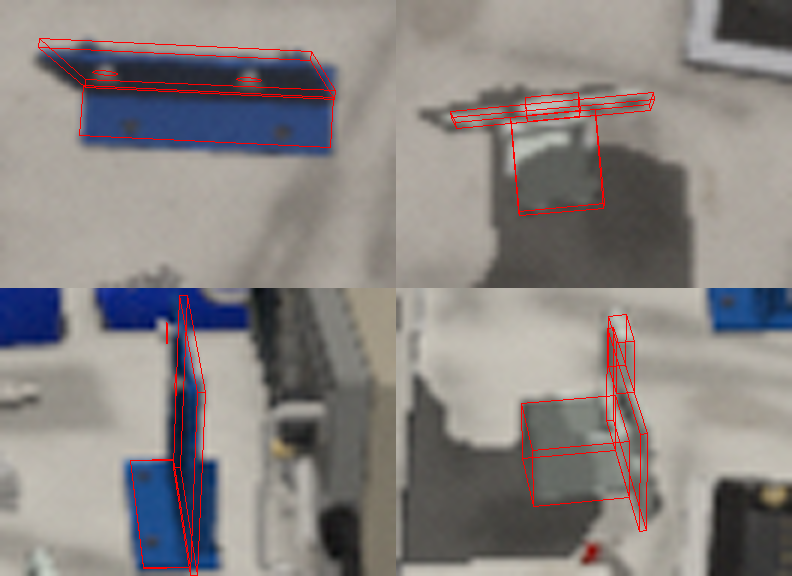

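The holder overlay at (0.431, 0.0165, yaw 0.12) matches both views. The stand overlay sits about 4 mm too far back in both, because the blobs I picked are the upper sides of the stud heads. I correct the stand to x≈0.523. Next: the tool-axis shifts to the holder tab, and the box clearance behind the stand.

```bash
cat > go.py <<'E'
from h import *
import sys
def go(p,yaw):  # yaw: world direction of tool y (mod pi)
    o=status.get_obs(); M=R.from_quat(o['tcp_rot']).as_matrix()
    c=np.arctan2(M[1,1],M[0,1]); d=(yaw-c+np.pi/2)%np.pi-np.pi/2
    v=M.T@(np.array(p)-o['ee_pos'])
    print('t%.2f'%o['time'],'pos',o['ee_pos'].round(4),'yaw %.3f'%c,'tilt %.3f'%np.arccos(-M[2,2]),'shift',v.round(4),'turn %.3f (alt %.3f)'%(-d,-d+np.sign(d)*np.pi),'q6 %.2f'%o['q'][5],'w %.4f'%o['width'],'ff %.1f'%o['finger_force'],'F',o['force'].round(1))
if __name__=='__main__': go([float(a) for a in sys.argv[1:4]],float(sys.argv[4]))
E
python3 go.py .426 .016 .24 .12
python3 - <<'E'
from h import *
for z in(0,.13,.2):print(z,at('top',(250,152),z),at('top',(250,140),z))
for uv in((340,195),(397,203)):print(at('top',uv,.05))
E
```

```text
t0.50 pos [ 0.1529 -0.5283  0.2393] yaw -1.289 tilt 0.000 shift [ 0.4136 -0.4469 -0.0007] turn -1.409 (alt 1.733) q6 -0.22 w 0.0854 ff 0.0 F [-0.9  0.6 -0.1]
0 [0.61131017 0.25916811 0.        ] [0.65569347 0.26117961 0.        ]
0.13 [0.58269531 0.23773715 0.13      ] [0.62332546 0.23957855 0.13      ]
0.2 [0.5672873  0.22619739 0.2       ] [0.60589654 0.22794721 0.2       ]
[ 0.45724721 -0.06738604  0.05      ]
[ 0.43487368 -0.26423998  0.05      ]
```

The manual's scale: shifts go in shares of 50 cm and turns go in shares of 2 pi rad. Converting my numbers, -0.22 m / 0.5 = -0.44, 0.2 m / 0.5 = 0.4, -0.7 rad / 6.2832 = -0.1114.

```bash
echo '[0.085, 0.4, -0.44, 0, -0.1114, 0.085, 0.4, -0.44, 0, -0.1114, 0.085, 0.4, -0.44, 0, -0.1114, 0.085, 0.4, -0.44, 0, -0.1114, 0.085, 0.4, -0.44, 0, -0.1114, 0.085, 0.4, -0.44, 0, -0.1114, 0.085, 0.4, -0.44, 0, -0.1114, 0.085, 0.4, -0.44, 0, -0.1114, 0.085, 0.4, -0.44, 0, -0.1114]' > path.dat && python3 inch.py path.dat; python3 go.py .426 .016 .24 .12
```

```text
time: 1.25
ee_pos: [0.2845, -0.2595, 0.2397]
tcp_rot: [0.881, 0.473, 0.0, 0.0]
force: [0.3, -0.3, 0.3]
width: 0.0853
finger_force: 0.0
t1.25 pos [ 0.2845 -0.2595  0.2397] yaw -0.585 tilt 0.001 shift [ 0.3078 -0.0344 -0.0004] turn -0.705 (alt 2.436) q6 -0.46 w 0.0853 ff 0.0 F [ 0.3 -0.3  0.3]
```

Converted, 0.308 m / 0.5 = 0.616, -0.034 m / 0.5 = -0.068, -0.705 rad / 6.2832 = -0.1122.

```bash
echo '[0.085, 0.616, -0.068, 0, -0.1122, 0.085, 0.616, -0.068, 0, -0.1122, 0.085, 0.616, -0.068, 0, -0.1122, 0.085, 0.616, -0.068, 0, -0.1122, 0.085, 0.616, -0.068, 0, -0.1122, 0.085, 0.616, -0.068, 0, -0.1122, 0.085, 0.616, -0.068, 0, -0.1122, 0.085, 0.616, -0.068, 0, -0.1122, 0.085, 0.616, -0.068, 0, -0.1122, 0.085, 0.616, -0.068, 0, -0.1122, 0.085, 0.616, -0.068, 0, -0.1122]' > path.dat && python3 inch.py path.dat; python3 go.py .426 .016 .077 .12
```

```text
time: 2.17
ee_pos: [0.4269, 0.0124, 0.2392]
tcp_rot: [0.665, 0.746, -0.0, -0.0]
force: [0.4, 0.6, 0.5]
width: 0.0849
finger_force: 0.0
t2.17 pos [0.4269 0.0124 0.2392] yaw 0.115 tilt 0.000 shift [ 0.0037 -0.0004  0.1622] turn -0.005 (alt 3.136) q6 -0.36 w 0.0849 ff 0.0 F [0.4 0.6 0.5]
```

```bash
echo '[0.085, 0.006, 0, 0.08, 0, 0.085, 0.006, 0, 0.16, 0, 0.085, 0.006, 0, 0.22, 0, 0.085, 0.006, 0, 0.28, 0, 0.085, 0.006, 0, 0.31, 0, 0.085, 0.006, 0, 0.324, 0, 0.085, 0.006, 0, 0.324, 0, 0.085, 0.006, 0, 0.324, 0]' > path.dat && python3 inch.py path.dat; echo '[0.03, 0, 0, 0, 0, 0.03, 0, 0, 0, 0, 0.02, 0, 0, 0, 0, 0.02, 0, 0, 0, 0, 0, 0, 0, 0, 0, 0, 0, 0, 0, 0, 0, 0, 0, 0, 0, 0, 0, 0, 0, 0, 0, 0, 0, 0, 0, 0, 0, 0, 0, 0, 0, 0, 0, 0, 0, 0, 0, 0, 0, 0]' > path.dat && python3 inch.py path.dat 60;  python3 go.py .426 .016 .077 .12
```

```text
time: 2.83
ee_pos: [0.4268, 0.0157, 0.078]
tcp_rot: [0.665, 0.746, 0.0, 0.0]
force: [0.1, -0.6, -0.1]
width: 0.0853
finger_force: 0.0
time: 3.83
ee_pos: [0.4263, 0.0166, 0.0776]
tcp_rot: [0.665, 0.747, 0.0, 0.0]
force: [-1.6, -0.3, 5.7]
width: 0.0092
finger_force: 58.9
t3.83 pos [0.4263 0.0166 0.0776] yaw 0.116 tilt 0.000 shift [-0.0006 -0.0004  0.0006] turn -0.004 (alt 3.138) q6 -0.36 w 0.0092 ff 58.9 F [-1.6 -0.3  5.7]
```

```bash
echo '[0, 0, 0, -0.06, 0, 0, 0, 0, -0.12, 0, 0, 0, 0, -0.18, 0, 0, 0, 0, -0.24, 0, 0, 0, 0, -0.3, 0, 0, 0, 0, -0.344, 0, 0, 0, 0, -0.344, 0]' > path.dat && python3 inch.py path.dat; python3 go.py .46 .246 .25 -.015
```

```text
time: 4.42
ee_pos: [0.4277, 0.0164, 0.253]
tcp_rot: [0.665, 0.747, 0.002, 0.003]
force: [0.6, 0.3, -1.5]
width: 0.0091
finger_force: 59.3
t4.42 pos [0.4277 0.0164 0.253 ] yaw 0.116 tilt 0.008 shift [0.2243 0.0587 0.0028] turn 0.131 (alt -3.010) q6 -0.36 w 0.0091 ff 59.3 F [ 0.6  0.3 -1.5]
```

Converted, 0.224 m / 0.5 = 0.448, 0.219 m / 0.5 = 0.438, 0.131 rad / 6.2832 = 0.0208.

```bash
echo '[0, 0.06, 0.016, 0, 0.0032, 0, 0.12, 0.032, 0, 0.0064, 0, 0.18, 0.048, 0, 0.0095, 0, 0.24, 0.064, 0, 0.0127, 0, 0.3, 0.08, 0, 0.0159, 0, 0.36, 0.096, 0, 0.0191, 0, 0.41, 0.108, 0, 0.0208, 0, 0.438, 0.116, 0, 0.0208, 0, 0.448, 0.1174, 0, 0.0208, 0, 0.448, 0.1174, 0, 0.0208, 0, 0.448, 0.1174, 0, 0.0208]' > path.dat && python3 inch.py path.dat; python3 go.py .46 .246 .164 -.015
```

```text
time: 5.33
ee_pos: [0.4584, 0.2453, 0.2484]
tcp_rot: [0.712, 0.702, -0.001, -0.0]
force: [0.2, -0.8, -2.1]
width: 0.0087
finger_force: 59.3
t5.33 pos [0.4584 0.2453 0.2484] yaw -0.015 tilt 0.002 shift [0.0008 0.0017 0.0844] turn 0.000 (alt -3.142) q6 0.28 w 0.0087 ff 59.3 F [ 0.2 -0.8 -2.1]
```

Converted, 0.084 m / 0.5 = 0.168, 0.078 m / 0.5 = 0.156.

```bash
echo '[0, 0, 0.002, 0.06, 0, 0, 0, 0.002, 0.12, 0, 0, 0, 0.002, 0.156, 0, 0, 0, 0.002, 0.168, 0, 0, 0, 0.002, 0.168, 0, 0, 0, 0.002, 0.168, 0]' > path.dat && python3 inch.py path.dat; python3 go.py .46 .246 .164 -.015;  python3 - <<'E'
from fit import *
o=status.get_obs();p=o['ee_pos'];yw=-.015
h=[p[0]+.005,p[1],yw,p[2]-.0776];s=[.5227,.2463,-.015]
fr={n:camrig.grab_frame(n) for n in('side','top')}
B=[(n,s,STAND) for n in fr]
def two(n,x,y,w,hh,k):
    a=overlay(fr[n],n,s,STAND,x,y,w,hh,k);b=overlay(fr[n],n,h,HOLD,x,y,w,hh,k);return np.hstack([a,b])
cv2.imwrite('pics/ov2.png',np.vstack([two('top',222,152,50,36,8),two('side',315,153,50,38,8)]))
E
```

```text
time: 5.83
ee_pos: [0.4603, 0.2454, 0.1662]
tcp_rot: [0.713, 0.701, 0.0, 0.0]
force: [-0.8, 0.3, -2.1]
width: 0.0092
finger_force: 59.2
t5.83 pos [0.4603 0.2454 0.1662] yaw -0.016 tilt 0.001 shift [ 0.0006 -0.0003  0.0022] turn -0.001 (alt 3.141) q6 0.28 w 0.0092 ff 59.2 F [-0.8  0.3 -2.1]
```

View pics/ov2.png

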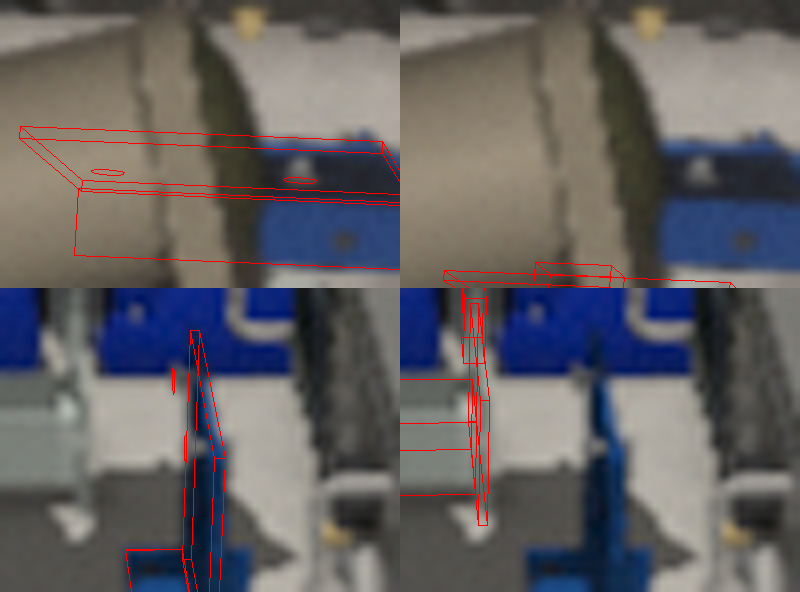

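The near stud lies at (300,168) in the top panel, so the stand's y is right. In the side panels the pocket and plate overlays seem to sit lower than the image, so I'll check that closer.

Run:
```python
from fit import *
o=status.get_obs();p=o['ee_pos'];yw=-.015
h=[p[0]+.005,p[1],yw,p[2]-.0776]
im=camrig.grab_frame('side');x,y,w,hh,k=298,140,40,56,10
b=overlay(im,'side',h,HOLD,x,y,w,hh,k);a=overlay(im,'side',h,[],x,y,w,hh,k)
cv2.imwrite('pics/ov3.png',np.hstack([a,b]))
```

```text
(no output)
```

View pics/ov3.png

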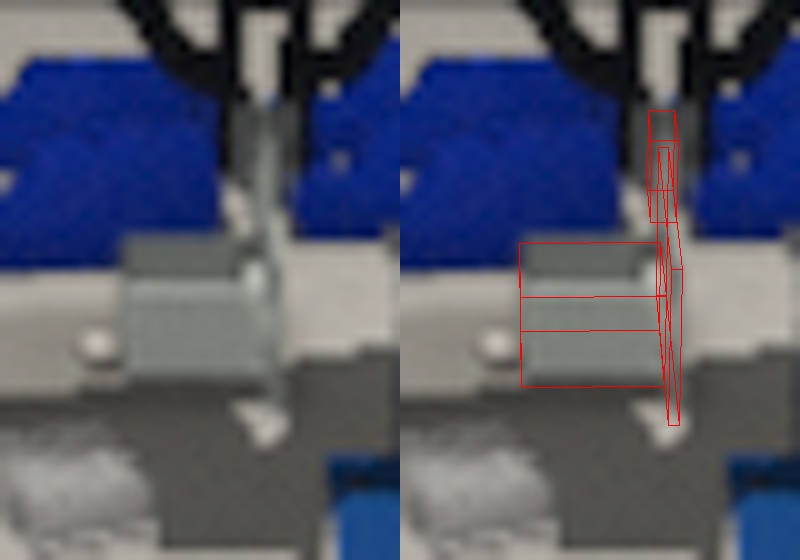

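The bottom-left pocket and plate edges match sideways, and the vertical offset is about 0.6 px, the same calibration bias as at the studs. Relative alignment is good, so I advance.

Converted, 0.04 m / 0.5 = 0.08, 0.038 m / 0.5 = 0.076.

```bash
python3 go.py .5 .2468 .162 -.015; echo '[0, 0.0028, 0.02, 0.004, 0, 0, 0.0028, 0.04, 0.006, 0, 0, 0.0028, 0.06, 0.006, 0, 0, 0.0028, 0.076, 0.006, 0, 0, 0.0028, 0.08, 0.006, 0, 0, 0.0028, 0.08, 0.006, 0, 0, 0.0028, 0.08, 0.006, 0]' > path.dat && python3 inch.py path.dat;python3 go.py .515 .2468 .162 -.015
```

```text
t5.98 pos [0.4604 0.2459 0.1667] yaw -0.015 tilt 0.003 shift [0.0015 0.0396 0.0048] turn -0.000 (alt 3.141) q6 0.28 w 0.0091 ff 59.2 F [-0.3  0.5 -2.3]
time: 6.57
ee_pos: [0.4997, 0.2466, 0.1621]
tcp_rot: [0.712, 0.702, -0.0, -0.0]
force: [-0.1, -0.1, -1.2]
width: 0.0089
finger_force: 59.3
t6.57 pos [0.4997 0.2466 0.1621] yaw -0.015 tilt 0.001 shift [0.0004 0.0153 0.0001] turn -0.000 (alt 3.141) q6 0.26 w 0.0089 ff 59.3 F [-0.1 -0.1 -1.2]
```

Converted, 0.012 m / 0.5 = 0.024, 0.01 m / 0.5 = 0.02.

```bash
echo '[0, 0, 0.008, 0, 0, 0, 0, 0.016, 0, 0, 0, 0, 0.02, 0, 0, 0, 0, 0.024, 0, 0, 0, 0, 0.024, 0, 0, 0, 0, 0.024, 0, 0]' > path.dat && python3 inch.py path.dat;python3 go.py .515 .2468 .162 -.015;  echo '[0, 0, 0.004, 0, 0, 0, 0, 0.008, 0, 0, 0, 0, 0.008, 0, 0, 0, 0, 0.008, 0, 0]' > path.dat && python3 inch.py path.dat;python3 go.py .519 .2468 .162 -.015
```

```text
time: 7.07
ee_pos: [0.512, 0.2464, 0.1623]
tcp_rot: [0.712, 0.702, 0.0, 0.0]
force: [1.5, -0.8, -2.3]
width: 0.0088
finger_force: 59.2
t7.07 pos [0.512  0.2464 0.1623] yaw -0.015 tilt 0.001 shift [0.0004 0.003  0.0003] turn -0.000 (alt 3.141) q6 0.26 w 0.0088 ff 59.2 F [ 1.5 -0.8 -2.3]
time: 7.4
ee_pos: [0.5159, 0.2466, 0.1624]
tcp_rot: [0.712, 0.702, 0.0, -0.0]
force: [-1.0, 0.8, -1.7]
width: 0.0092
finger_force: 59.3
t7.40 pos [0.5159 0.2466 0.1624] yaw -0.015 tilt 0.000 shift [0.0002 0.0031 0.0004] turn 0.000 (alt -3.142) q6 0.25 w 0.0092 ff 59.3 F [-1.   0.8 -1.7]
```

```bash
for i in 1 2; do echo '[0, 0, 0.002, 0, 0, 0, 0, 0.004, 0, 0, 0, 0, 0.004, 0, 0, 0, 0, 0.004, 0, 0]' > path.dat && python3 inch.py path.dat|grep -E 'ee_pos|^force';done
```

```text
ee_pos: [0.5168, 0.2466, 0.1622]
force: [-4.2, 1.4, -0.6]
ee_pos: [0.5172, 0.2467, 0.1619]
force: [-11.0, 1.3, 2.6]
```

Contact came with the back face at x≈0.5215, which fits the panel rather than the stud heads. I back off slightly and slide down.

Converted, 0.008 m / 0.5 = 0.016, -0.0035 m / 0.5 = -0.007.

```bash
echo '[0, 0, -0.006, 0, 0, 0, 0, -0.007, 0, 0, 0, 0, -0.007, 0.006, 0, 0, 0, -0.007, 0.012, 0, 0, 0, -0.007, 0.016, 0, 0, 0, -0.007, 0.016, 0]' > path.dat && python3 inch.py path.dat|grep -E 'ee_pos|^force'; echo '[0, 0, 0, 0.004, 0, 0, 0, 0, 0.008, 0, 0, 0, 0, 0.012, 0, 0, 0, 0, 0.012, 0]' > path.dat && python3 inch.py path.dat|grep -E 'ee_pos|^force'
```

```text
ee_pos: [0.5164, 0.2461, 0.154]
force: [-0.7, -1.9, -0.5]
ee_pos: [0.5166, 0.2457, 0.1518]
force: [-8.6, -9.0, 21.6]
```

Converted, -0.005 m / 0.5 = -0.01, -0.0025 m / 0.5 = -0.005.

```bash
echo '[0, 0, 0, -0.01, 0, 0, -0.002, -0.001, -0.01, 0, 0, -0.005, -0.001, -0.01, 0, 0, -0.005, -0.001, -0.01, 0]' > path.dat && python3 inch.py path.dat|grep -E 'ee_pos|^force'; echo '[0, 0, 0, 0.004, 0, 0, 0, 0, 0.008, 0, 0, 0, 0, 0.01, 0, 0, 0, 0, 0.012, 0, 0, 0, 0, 0.012, 0]' > path.dat && python3 inch.py path.dat|grep -E 'ee_pos|^force'
```

```text
ee_pos: [0.5158, 0.2438, 0.1528]
force: [0.5, -0.3, -2.7]
ee_pos: [0.5156, 0.2439, 0.1469]
force: [0.6, 0.4, -2.8]
```

Converted, 0.003 m / 0.5 = 0.006, 0.002 m / 0.5 = 0.004.

```bash
echo '[0, 0, 0, 0.002, 0, 0, 0, 0, 0.004, 0, 0, 0, 0, 0.006, 0, 0, 0, 0, 0.006, 0, 0, 0, 0, 0.006, 0]' > path.dat && python3 inch.py path.dat|grep -E 'ee_pos|^force'; echo '[0, 0, 0, 0.002, 0, 0, 0, 0, 0.004, 0, 0, 0, 0, 0.004, 0, 0, 0, 0, 0.004, 0]' > path.dat && python3 inch.py path.dat|grep -E 'ee_pos|^force'
```

```text
ee_pos: [0.5157, 0.2439, 0.1443]
force: [1.0, -0.5, -2.2]
ee_pos: [0.5158, 0.2439, 0.1432]
force: [-2.3, -1.9, 4.8]
```

Contact came at z≈0.1433, the expected home height. I open the fingers partly, because the cabinet is close behind, then rise.

Converted, -0.15 m / 0.5 = -0.3, -0.13 m / 0.5 = -0.26.

```bash
echo '[0.03, 0, 0, 0, 0, 0.03, 0, 0, 0, 0, 0.03, 0, 0, 0, 0, 0.03, 0, 0, 0, 0, 0.03, 0, 0, 0, 0]' > path.dat && python3 inch.py path.dat; echo '[0.03, 0, 0, -0.04, 0, 0.03, 0, 0, -0.08, 0, 0.03, 0, 0, -0.14, 0, 0.03, 0, 0, -0.2, 0, 0.03, 0, 0, -0.26, 0, 0.03, 0, 0, -0.3, 0, 0.03, 0, 0, -0.3, 0]' > path.dat && python3 inch.py path.dat|grep -E 'ee_pos|^force'; python3 go.py .3 -.25 .295 0
```

```text
time: 10.82
ee_pos: [0.5157, 0.244, 0.1422]
tcp_rot: [0.712, 0.702, -0.0, -0.0]
force: [0.7, -0.0, 0.3]
width: 0.0302
finger_force: 0.0
ee_pos: [0.5168, 0.2443, 0.2969]
force: [0.3, -0.2, 0.3]
t11.40 pos [0.5168 0.2443 0.2969] yaw -0.015 tilt 0.008 shift [-0.4975 -0.2094 -0.0008] turn -0.015 (alt 3.127) q6 0.25 w 0.0301 ff 0.0 F [ 0.3 -0.2  0.3]
```

The manual's scale: shifts go in shares of 50 cm and turns go in shares of 2 pi rad. Converting my numbers, -0.323 m / 0.5 = -0.646, -0.07 m / 0.5 = -0.14, 0.8 rad / 6.2832 = 0.1273.

```bash
python3 go.py .45 -.08 .3 -1.5708;  echo '[0.085, -0.646, -0.14, 0, 0.1273, 0.085, -0.646, -0.14, 0, 0.1273, 0.085, -0.646, -0.14, 0, 0.1273, 0.085, -0.646, -0.14, 0, 0.1273, 0.085, -0.646, -0.14, 0, 0.1273, 0.085, -0.646, -0.14, 0, 0.1273, 0.085, -0.646, -0.14, 0, 0.1273, 0.085, -0.646, -0.14, 0, 0.1273, 0.085, -0.646, -0.14, 0, 0.1273, 0.085, -0.646, -0.14, 0, 0.1273]' > path.dat && python3 inch.py path.dat;python3 go.py .468 -.382 .3 -1.5708
python3 - <<'E'
from fit import *
fr={n:camrig.grab_frame(n) for n in('side','top')}
h=[.5207,.244,-.015,.066]
def two(n,x,y,w,hh,k):
    return np.hstack([overlay(fr[n],n,h,m,x,y,w,hh,k) for m in([],HOLD)])
cv2.imwrite('pics/hung.png',np.vstack([two('top',222,152,50,36,8),two('side',305,150,50,38,8)]))
E
```

```text
t11.40 pos [0.5168 0.2443 0.2969] yaw -0.015 tilt 0.008 shift [-0.3252 -0.0619 -0.0043] turn 1.556 (alt -1.586) q6 0.25 w 0.0301 ff 0.0 F [ 0.3 -0.2  0.3]
time: 12.23
ee_pos: [0.4404, -0.0795, 0.2917]
tcp_rot: [0.93, 0.367, -0.0, -0.0]
force: [0.2, 0.9, 0.2]
width: 0.085
finger_force: 0.0
t12.23 pos [ 0.4404 -0.0795  0.2917] yaw -0.819 tilt 0.001 shift [-0.1865  0.2398 -0.0085] turn 0.752 (alt -2.390) q6 0.37 w 0.0850 ff 0.0 F [0.2 0.9 0.2]
```

View pics/hung.png

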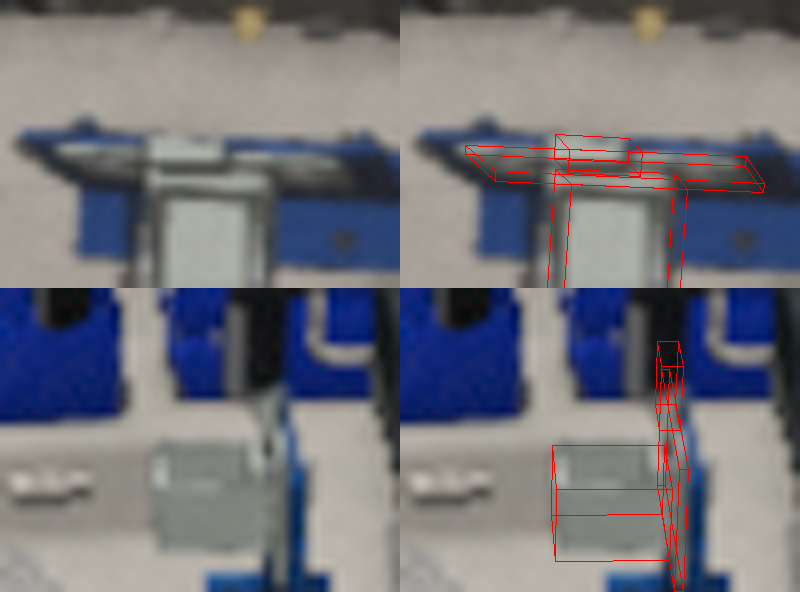

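The holder hangs flush on the panel with both ends level: the plate spans (58..350) in the top panel and the tab is centred at (187,150). Next is the bottle. I'll centre it first with a squeeze along x, then turn and grip along y.

Converted, 0.2398 m / 0.5 = 0.4796, -0.1865 m / 0.5 = -0.373, -0.819 rad / 6.2832 = -0.1303.

```bash
python3 go.py .468 -.382 .3 0;  echo '[0.085, -0.373, 0.4796, -0.017, -0.1303, 0.085, -0.373, 0.4796, -0.017, -0.1303, 0.085, -0.373, 0.4796, -0.017, -0.1303, 0.085, -0.373, 0.4796, -0.017, -0.1303, 0.085, -0.373, 0.4796, -0.017, -0.1303, 0.085, -0.373, 0.4796, -0.017, -0.1303, 0.085, -0.373, 0.4796, -0.017, -0.1303, 0.085, -0.373, 0.4796, -0.017, -0.1303, 0.085, -0.373, 0.4796, -0.017, -0.1303, 0.085, -0.373, 0.4796, -0.017, -0.1303, 0.085, -0.373, 0.4796, -0.017, -0.1303]' > path.dat && python3 inch.py path.dat;python3 go.py .468 -.382 .062 0
```

```text
t12.33 pos [ 0.4408 -0.0774  0.2919] yaw -0.815 tilt 0.001 shift [-0.1892  0.2402 -0.0083] turn -0.815 (alt 2.327) q6 0.38 w 0.0852 ff 0.0 F [-1.4 -0.5 -0.8]
time: 13.25
ee_pos: [0.4705, -0.3787, 0.3006]
tcp_rot: [0.705, 0.709, 0.0, -0.0]
force: [-0.5, 0.5, -0.1]
width: 0.0849
finger_force: 0.0
t13.25 pos [ 0.4705 -0.3787  0.3006] yaw 0.006 tilt 0.001 shift [-0.0035 -0.0025  0.2386] turn 0.006 (alt -3.135) q6 -0.88 w 0.0849 ff 0.0 F [-0.5  0.5 -0.1]
```

Converted, 0.238 m / 0.5 = 0.476, 0.23 m / 0.5 = 0.46.

```bash
echo '[0.085, -0.007, -0.005, 0.08, 0, 0.085, -0.007, -0.005, 0.16, 0, 0.085, -0.007, -0.005, 0.24, 0, 0.085, -0.007, -0.005, 0.31, 0, 0.085, -0.007, -0.005, 0.37, 0, 0.085, -0.007, -0.005, 0.42, 0, 0.085, -0.007, -0.005, 0.46, 0, 0.085, -0.007, -0.005, 0.476, 0, 0.085, -0.007, -0.005, 0.476, 0, 0.085, -0.007, -0.005, 0.476, 0]' > path.dat && python3 inch.py path.dat|grep -E 'ee_pos|^force'; echo '[0.07, 0, 0, 0, 0, 0.06, 0, 0, 0, 0, 0.05, 0, 0, 0, 0, 0.045, 0, 0, 0, 0, 0.04, 0, 0, 0, 0, 0.037, 0, 0, 0, 0, 0.035, 0, 0, 0, 0, 0.035, 0, 0, 0, 0, 0.034, 0, 0, 0, 0, 0.034, 0, 0, 0, 0]' > path.dat && python3 inch.py path.dat 20; echo '[0.04, 0, 0, 0, 0, 0.06, 0, 0, 0, 0, 0.085, 0, 0, 0, 0, 0.085, 0, 0, 0, 0, 0.085, 0, 0, 0, 0]' > path.dat && python3 inch.py path.dat; python3 go.py .468 -.382 .062 -1.5708
```

```text
ee_pos: [0.4679, -0.3834, 0.064]
force: [0.6, 0.0, 0.5]
time: 14.92
ee_pos: [0.4672, -0.3839, 0.0628]
tcp_rot: [0.706, 0.709, 0.0, 0.0]
force: [0.6, 0.2, 0.5]
width: 0.0336
finger_force: 0.1
time: 15.33
ee_pos: [0.4671, -0.3839, 0.0628]
tcp_rot: [0.706, 0.709, 0.0, -0.0]
force: [0.6, -0.1, 0.2]
width: 0.0847
finger_force: 0.0
t15.33 pos [ 0.4671 -0.3839  0.0628] yaw 0.004 tilt 0.000 shift [0.0019 0.0009 0.0008] turn -1.567 (alt 1.575) q6 -0.89 w 0.0847 ff 0.0 F [ 0.6 -0.1  0.2]
```

Converted, 0.8 rad / 6.2832 = 0.1273.

```bash
echo '[0.085, 0, 0, 0, 0.1273, 0.085, 0, 0, 0, 0.1273, 0.085, 0, 0, 0, 0.1273, 0.085, 0, 0, 0, 0.1273, 0.085, 0, 0, 0, 0.1273, 0.085, 0, 0, 0, 0.1273, 0.085, 0, 0, 0, 0.1273, 0.085, 0, 0, 0, 0.1273]' > path.dat && python3 inch.py path.dat|grep -E 'ee_pos|^force';echo '[0.085, 0, 0, 0, 0.1233, 0.085, 0, 0, 0, 0.1233, 0.085, 0, 0, 0, 0.1233, 0.085, 0, 0, 0, 0.1233, 0.085, 0, 0, 0, 0.1233, 0.085, 0, 0, 0, 0.1233, 0.085, 0, 0, 0, 0.1233, 0.085, 0, 0, 0, 0.1233]' > path.dat && python3 inch.py path.dat|grep -E 'ee_pos|^force'; echo '[0.07, 0, 0, 0, 0, 0.06, 0, 0, 0, 0, 0.05, 0, 0, 0, 0, 0.045, 0, 0, 0, 0, 0.04, 0, 0, 0, 0, 0.036, 0, 0, 0, 0, 0.03, 0, 0, 0, 0, 0.02, 0, 0, 0, 0, 0.02, 0, 0, 0, 0, 0.02, 0, 0, 0, 0, 0.02, 0, 0, 0, 0]' > path.dat && python3 inch.py path.dat 30; python3 go.py .468 -.382 .33 -1.5708
```

```text
ee_pos: [0.4671, -0.3839, 0.0628]
force: [0.5, -0.1, -0.4]
ee_pos: [0.4671, -0.3839, 0.0628]
force: [0.9, -1.0, -0.7]
time: 17.58
ee_pos: [0.4673, -0.3841, 0.0631]
tcp_rot: [1.0, -0.0, 0.0, 0.0]
force: [0.1, 0.5, 3.1]
width: 0.0291
finger_force: 29.6
t17.58 pos [ 0.4673 -0.3841  0.0631] yaw -1.571 tilt 0.001 shift [ 0.0009 -0.0019 -0.2669] turn -0.000 (alt 3.141) q6 0.69 w 0.0291 ff 29.6 F [0.1 0.5 3.1]
```

Converted, -0.27 m / 0.5 = -0.54, -0.255 m / 0.5 = -0.51.

```bash
echo '[0.02, 0, 0, -0.04, 0, 0.02, 0, 0, -0.1, 0, 0.02, 0, 0, -0.16, 0, 0.02, 0, 0, -0.22, 0, 0.02, 0, 0, -0.28, 0, 0.02, 0, 0, -0.34, 0, 0.02, 0, 0, -0.4, 0, 0.02, 0, 0, -0.46, 0, 0.02, 0, 0, -0.51, 0, 0.02, 0, 0, -0.54, 0, 0.02, 0, 0, -0.54, 0]' > path.dat && python3 inch.py path.dat; python3 go.py .486 .245 .33 -1.5858
```

```text
time: 18.5
ee_pos: [0.4675, -0.3843, 0.3359]
tcp_rot: [1.0, -0.0, 0.002, 0.002]
force: [-0.3, 0.3, -1.0]
width: 0.0293
finger_force: 29.7
t18.50 pos [ 0.4675 -0.3843  0.3359] yaw -1.571 tilt 0.006 shift [ 0.0184 -0.6293  0.0033] turn 0.015 (alt -3.127) q6 0.69 w 0.0293 ff 29.7 F [-0.3  0.3 -1. ]
```

Converted, -0.3 m / 0.5 = -0.6, -0.285 m / 0.5 = -0.57.

```bash
echo '[0.02, 0, -0.04, 0, 0, 0.02, 0, -0.1, 0, 0, 0.02, 0, -0.16, 0, 0, 0.02, 0, -0.22, 0, 0, 0.02, 0, -0.28, 0, 0, 0.02, 0, -0.34, 0, 0, 0.02, 0, -0.4, 0, 0, 0.02, 0, -0.46, 0, 0, 0.02, 0, -0.52, 0, 0, 0.02, 0, -0.57, 0, 0, 0.02, 0, -0.6, 0, 0]' > path.dat && python3 inch.py path.dat|grep -E 'ee_pos|^force';echo '[0.02, 0.004, -0.04, 0, 0, 0.02, 0.008, -0.1, 0, 0, 0.02, 0.012, -0.16, 0, 0, 0.02, 0.016, -0.22, 0, 0, 0.02, 0.02, -0.28, 0, 0, 0.02, 0.024, -0.34, 0, 0, 0.02, 0.028, -0.4, 0, 0, 0.02, 0.032, -0.46, 0, 0, 0.02, 0.036, -0.52, 0, 0.0008, 0.02, 0.036, -0.58, 0, 0.0016, 0.02, 0.036, -0.64, 0, 0.0024, 0.02, 0.036, -0.658, 0, 0.0024]' > path.dat && python3 inch.py path.dat|grep -E 'ee_pos|^force';echo '[0.02, 0, 0, 0, 0, 0.02, 0, 0, 0, 0, 0.02, 0, 0, 0, 0]' > path.dat && python3 inch.py path.dat; python3 go.py .486 .245 .132 -1.5858
```

```text
ee_pos: [0.4664, -0.0814, 0.3314]
force: [0.1, -0.6, 0.0]
ee_pos: [0.4844, 0.2482, 0.3308]
force: [-0.5, 0.7, -0.7]
time: 20.67
ee_pos: [0.4853, 0.244, 0.3323]
tcp_rot: [1.0, -0.008, -0.0, 0.0]
force: [0.4, 0.1, -0.5]
width: 0.0294
finger_force: 29.8
t20.67 pos [0.4853 0.244  0.3323] yaw -1.587 tilt 0.001 shift [ 0.0009 -0.0012  0.2003] turn -0.001 (alt 3.140) q6 1.83 w 0.0294 ff 29.8 F [ 0.4  0.1 -0.5]
```

Converted, 0.15 m / 0.5 = 0.3, 0.135 m / 0.5 = 0.27.

```bash
echo '[0.02, 0.002, -0.002, 0.04, 0, 0.02, 0.002, -0.002, 0.1, 0, 0.02, 0.002, -0.002, 0.16, 0, 0.02, 0.002, -0.002, 0.22, 0, 0.02, 0.002, -0.002, 0.27, 0, 0.02, 0.002, -0.002, 0.3, 0, 0.02, 0.002, -0.002, 0.3, 0, 0.02, 0.002, -0.002, 0.3, 0]' > path.dat && python3 inch.py path.dat|grep -E 'ee_pos|^force'; echo '[0.02, 0, 0, 0.01, 0, 0.02, 0, 0, 0.02, 0, 0.02, 0, 0, 0.03, 0, 0.02, 0, 0, 0.04, 0, 0.02, 0, 0, 0.046, 0, 0.02, 0, 0, 0.046, 0]' > path.dat && python3 inch.py path.dat|grep -E 'ee_pos|^force'
```

```text
ee_pos: [0.4865, 0.245, 0.183]
force: [0.8, -0.5, -0.5]
ee_pos: [0.486, 0.246, 0.1591]
force: [0.0, -0.1, -0.9]
```

Converted, 0.022 m / 0.5 = 0.044, 0.02 m / 0.5 = 0.04.

```bash
echo '[0.02, 0, 0, 0.01, 0, 0.02, 0, 0, 0.02, 0, 0.02, 0, 0, 0.03, 0, 0.02, 0, 0, 0.04, 0, 0.02, 0, 0, 0.044, 0, 0.02, 0, 0, 0.044, 0]' > path.dat && python3 inch.py path.dat|grep -E 'ee_pos|^force'; for i in 1 2; do echo '[0.02, 0, 0, 0.002, 0, 0.02, 0, 0, 0.004, 0, 0.02, 0, 0, 0.004, 0, 0.02, 0, 0, 0.004, 0]' > path.dat && python3 inch.py path.dat|grep -E 'ee_pos|^force'; done
```

```text
ee_pos: [0.486, 0.246, 0.1371]
force: [0.5, 1.2, -0.4]
ee_pos: [0.4863, 0.2461, 0.1359]
force: [0.5, 0.1, -0.0]
ee_pos: [0.4863, 0.2461, 0.1338]
force: [-0.2, 0.5, -0.5]
```

Converted, 0.0015 m / 0.5 = 0.003, 0.001 m / 0.5 = 0.002.

```bash
echo '[0.02, 0, 0, 0.002, 0, 0.02, 0, 0, 0.003, 0, 0.02, 0, 0, 0.003, 0, 0.02, 0, 0, 0.003, 0]' > path.dat && python3 inch.py path.dat|grep -E 'ee_pos|^force'; echo '[0.034, 0, 0, 0, 0, 0.036, 0, 0, 0, 0, 0.04, 0, 0, 0, 0, 0.046, 0, 0, 0, 0, 0.055, 0, 0, 0, 0, 0.06, 0, 0, 0, 0, 0.06, 0, 0, 0, 0]' > path.dat && python3 inch.py path.dat
```

```text
ee_pos: [0.4863, 0.2461, 0.1323]
force: [0.5, 0.0, -0.1]
time: 23.92
ee_pos: [0.4863, 0.2461, 0.1323]
tcp_rot: [1.0, -0.008, 0.0, -0.0]
force: [0.2, -0.5, 0.3]
width: 0.0603
finger_force: 0.0
```

Released. I rise straight up, back away toward the robot, then check the poses numerically from the pictures.

Converted, -0.17 m / 0.5 = -0.34, -0.15 m / 0.5 = -0.3.

```bash
echo '[0.06, 0, 0, -0.02, 0, 0.06, 0, 0, -0.06, 0, 0.06, 0, 0, -0.12, 0, 0.06, 0, 0, -0.18, 0, 0.06, 0, 0, -0.24, 0, 0.06, 0, 0, -0.3, 0, 0.06, 0, 0, -0.34, 0, 0.06, 0, 0, -0.34, 0]' > path.dat && python3 inch.py path.dat|grep -E 'ee_pos|^force'; echo '[0.06, 0, 0.08, 0, 0, 0.06, 0, 0.16, 0, 0, 0.06, 0, 0.24, 0, 0, 0.06, 0, 0.32, 0, 0, 0.06, 0, 0.4, 0, 0, 0.06, 0, 0.46, 0, 0, 0.06, 0, 0.5, 0, 0, 0.06, 0, 0.5, 0, 0, 0.06, 0, 0.5, 0, 0, 0.06, 0, 0.5, 0, 0]' > path.dat && python3 inch.py path.dat|grep -E 'ee_pos|^force|time'
python3 - <<'E'
from h import *
np.set_printoptions(precision=4,suppress=True)
for n in('side','top'):
    im=camrig.grab_frame(n); cv2.imwrite(f'pics/end_{n}.png',im[:,:,::-1])
    pp=proj(n,[[.4865,.245,.069],[.4865,.245,.124],[.4865,.245,.171]]);print(n,'expected base/shoulder/tip',pp.round(1))
    x,y=(pp.mean(0)-25).astype(int);c=im[y:y+50,x:x+50]
    h=cv2.cvtColor(c,cv2.COLOR_RGB2HSV); m=((h[...,0]<14)&(h[...,1]>110)&(h[...,2]>40)).astype(np.uint8)
    d=(c.max(2)<45)
    for k,q in(('amber',m),('dark',d)):
        v,u=np.nonzero(q); print(k,len(u),(u.mean()+x,v.mean()+y,u.min()+x,u.max()+x,v.min()+y,v.max()+y) if len(u) else '')
E
```

```text
ee_pos: [0.4871, 0.2464, 0.3077]
force: [0.2, 0.7, 0.2]
time: 25.42
ee_pos: [0.4823, -0.0032, 0.3023]
force: [0.6, 0.0, -0.1]
side expected base/shoulder/tip [[330.  179.9]
 [330.3 167.1]
 [330.6 155.8]]
amber 31 (np.float64(330.6774193548387), np.float64(167.61290322580646), np.int64(327), np.int64(334), np.int64(166), np.int64(170))
dark 111 (np.float64(341.4054054054054), np.float64(155.018018018018), np.int64(329), np.int64(354), np.int64(142), np.int64(191))
top expected base/shoulder/tip [[249.4 183.4]
 [246.8 180.9]
 [244.4 178.6]]
amber 15 (np.float64(248.8), np.float64(182.8), np.int64(245), np.int64(251), np.int64(180), np.int64(185))
dark 46 (np.float64(258.6304347826087), np.float64(176.34782608695653), np.int64(243), np.int64(270), np.int64(172), np.int64(182))
```

The amber shoulder sits at side (330.7,167.6), within a pixel of the expected (330.3,167.1), so the bottle stands upright in the pocket. No force showed during insertion, so I hand the job in.

```bash
python3 -c "
from bench import bot, camrig, ticket, status
print(ticket.sign_off())"
```

```text
the job is handed in; nothing more can be done
None
```

I hung the holder on both studs and stood the bottle upright in its pocket, both released, then handed the job in at about 25.5 s. The last pictures put the bottle within a pixel of where it should be; I got no verdict back, and I did not re-measure the holder after placing the bottle or check that the bystanders stayed put.

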